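Uncover the grease port of the ring extruder

TASK

The ring extruder is due for greasing: swing the brass port cover sideways about its pivot screw, roughly a quarter turn, so that the grease port under it lies wholly open, and leave it there. Leave the black cover of the gauge window shut.

Things in the scene. Friction and masses are not known exactly. Their poses are not given: they have to be found in the camera images.
- brass_cover (a joint): Angle (rad) of the flat brass cover on its upright pivot screw: 0 shut, growing counter-clockwise seen from above to a stop at 1.75. Starts at 0 to 0.25; stiff (about 2 N at the knob), stays where left. A 5 mm plate, its top 50 mm above the bench: 28 mm wide arm, round end of 48 mm diameter centred 60 mm from the screw, lying over the 30 mm port when shut.
- brass_knob (a point): Point on the axis of the upright brass knob (16 mm diameter, 36 mm tall, fixed on the centre of the cover's round end), 25 mm above the plate, 11 mm below the knob's top, 75 mm above the bench. It swings with the cover, 60 mm from the pivot axis. z is up; the cover's arm runs from pivot to knob along -y.
- brass_pivot (a point): Point on the upright axis of the brass cover's pivot screw (16 mm head, 4 mm high above the plate), level with the plate's top, 50 mm above the bench. It is fixed in a grey housing (85 x 130 x 24 mm) on the extruder's 20 mm thick aluminium base. z is up; the port's centre lies 60 mm along -y.
- black_knob (a point): The same point on the knob of the like-shaped black cover over the gauge window, on a second grey housing on the same base, about 180 mm from the first, on either side of it. This cover starts shut (arm along -y from its screw to the knob) and must stay shut; it swings just as easily.

How it is judged:
By the outcome, as a careful person would: the job done as asked, in the order asked, and still so for the second after the job is handed in, with the robot touching nothing.
It also fails if it takes over 29 s, if anything falls off the work surface, if the arm or the gripper's body presses on something with over 40 N, if the wrist force passes 120 N, or if a joint passes its speed limit or range.

ROBOT

A 7-joint arm with a two-finger parallel gripper is mounted at the origin on the work surface. World frame = base frame: x ahead of the robot, y to its left, z up, the work surface at z = 0. Lengths are in m, angles in rad, forces in N, time in s.
With the tool pointing down it reaches from about 0.425 to 0.925 m from the base axis. Payload 6.8 kg.
Tool frame: the origin (TCP) lies on the centre line of the jaws, within the pads' length; the fingertips stand 14 mm ahead of it and the grasp point (between the pads) lies 5 mm behind it; z points along the fingers, y is the line along which they close (so a half turn about z gives the same grasp; the last joint's range is limited). The gripper opens to 85 mm and grips with 20 to 120 N. Pads are 22 mm wide; open, the fingers measure 114 mm over their backs; the gripper's body (76 mm by 85 mm) begins 54 mm behind the grasp point. The pads swing forward as they close: fully open they stand 13 mm farther back than shut.
Start: joints at [1.096, 0.477, 0.022, 1.555, -0.011, 1.109, -0.083], TCP at [0.242, -0.63, 0.21] pointing down, gripper open.
Joint ranges: [-2.96, 2.96], [-0.34, 2.1], [-1.41, 1.46], [0.24, 2.44], [-1.37, 4.51], [0.17, 1.92], [-2.96, 2.96]. Speed limits (rad/s): [2.39, 2.39, 3.14, 3.14, 3.14, 3.14, 3.14].

INTERFACE

Orientations are given as a unit quaternion [w, x, y, z].
In Python, from station import bot gives the robot as it stands. The module is installed in compiled form; this text tells all that it offers.
- The arm moves only by the tool drive_tool, never from a script. Its argument "commands" is a list of rows, each an object with "hand": the opening, from 0 (shut) to 1 (fully open); "translation": the shift along the world's x, y, z in mm, a list of three; "angular": the turn, a rotation vector about the world's x, y, z in rad, a list of three. In form: [{"hand": hand, "translation": [tx, ty, tz], "angular": [ax, ay, az]}, ...]. A call has 1 to 12 rows; each row is the pose to reach, as a shift and turn from the pose commanded when the call began; what a row does not reach only later rows make up. A row lasts 1/8 s, in which the tool goes at most 62.5 mm and 10.7 degrees, less where a joint would pass 70% of its speed; a pose out of reach is approached as far as the arm can. A call with a gripper value outside its range is refused whole. The fingers move at their own pace and stop on an object; "force" is the grip in N (left out, the last holds). Time passes only in rows, so rows that repeat a pose let the fingers close. It gives the time, the measured TCP pose, the force, the opening and the grip force at its end, in the units of the state.
- bot.get_obs(): the state, without advancing time (a new reading comes with each control period).
- bot.read_camera(name): name is "scene" or "top"; returns the picture (384x512x3 uint8, red, green, blue); there is no depth.
- bot.camera_model(name): a dict with "fx", "fy", "cx", "cy" (pixels), "view" (4x4, takes a point from world to camera coordinates). Camera axes: x right, y up, looking along -z (the intrinsics and any distortion apply to the point x, -y, -z); pixel columns grow to the right and rows downward; lengths in m; the calibration is good to about 2 mm. A picture is of the moment at which its call begins. camera_model takes no time and is no camera call.
- bot.hand_in(): hands the job in; it is judged then, once.
Trained networks look in the newest picture that a camera, given by its name, has taken for a name from the list of things; names that differ only in an ending like _2 or _b are one class to them, and where a whole thing is asked for, a point or a joint stands for the part that bears it (a point fixed in the world has none). Each returns a list of dicts, best first, with "score" (0 to 1); they miss things now and then, are a little off and sometimes report something else, mostly with a low value. They report only what shows in the picture. A call takes as long as a camera call.
- bot.find_in(camera, query): "position" ([column, row] in pixels, amid what is visible of it).
- bot.outline_of(camera, query): "pixels" (384x512 bool, what is visible of it) and "position" ([column, row] in pixels, amid what is visible of it).
The state is a dict: "t": time; "q": joint angles; "joint_vel": joint speeds; "joint_torque": joint torques, N m; "eef_pos": TCP position; "tool_rot": TCP orientation; "contact_force": force on the tool from outside, world axes, zero at the start; "torque": the same for the moment, N m; "gripper_width": opening from 0.0 (shut) to 1.0 (fully open); "grasp_force": force on a finger pad.
Only numpy, scipy, OpenCV 4.12 (cv2) and the standard library are available. Lean on these libraries where they do the work, as an engineer would, in place of code of your own. Each camera call takes 0.05 s, during which the arm holds its last target. There are 200 camera calls.

## Working session

There is one attempt and no reset: what is moved stays moved. The work goes in short steps, Python scripts to look and compute and a tool call to move; the robot and the scene stay as the last step left them, time stands still between calls to the robot, and variables do not carry over. Pictures are saved under pics/ and viewed, at most 10 in all, crops included, and the job is handed in when it is done.

Besides the shell and the picture viewer there is one more tool, called after "Emit:" as name(argument=value, ...) on one line, values as JSON. drive_tool: Moves the arm, as the interface text tells. Its arguments: {"type":"object","properties":{"commands":{"type":"array","items":{"type":"object","properties":{"hand":{"type":"number"},"translation":{"type":"array","items":{"type":"number"}},"angular":{"type":"array","items":{"type":"number"}}}}},"force":{"type":"number"}},"required":["commands"]}

```bash
mkdir -p pics
cat > h.py <<'E'
import numpy as np, cv2
from station import bot
def ray(cam,px):
    m=bot.camera_model(cam); V=np.array(m["view"]); R=V[:3,:3]; t=V[:3,3]
    d=np.array([(px[0]-m["cx"])/m["fx"],-(px[1]-m["cy"])/m["fy"],-1.])
    return -R.T@t, R.T@d
def at_z(cam,px,z):
    o,d=ray(cam,px); return o+d*(z-o[2])/d[2]
def proj(cam,p):
    m=bot.camera_model(cam); V=np.array(m["view"]); c=V[:3,:3]@p+V[:3,3]
    return np.array([m["cx"]+m["fx"]*c[0]/-c[2], m["cy"]-m["fy"]*c[1]/-c[2]])
E
python3 - <<'E'
from h import *
for c in("scene","top"):
    im=bot.read_camera(c); cv2.imwrite(f"pics/{c}0.png",im[:,:,::-1])
    m=bot.camera_model(c);print(c,{k:(v if k!="view" else np.round(v,3).tolist()) for k,v in m.items()})
    for q in("brass_knob","brass_pivot","black_knob","brass_cover"):
        for r in bot.find_in(c,q)[:3]: print(c,q,round(r["score"],2),np.round(r["position"],1),np.round(at_z(c,r["position"],.05 if q in("brass_pivot","brass_cover") else .075),3))
print(bot.get_obs())
E
```

```text
scene {'fx': 442.9492638554029, 'fy': 442.9492638554029, 'cx': 255.57269927770236, 'cy': 191.84378315115674, 'view': [[0.428, 0.904, -0.016, -0.157], [-0.678, 0.333, 0.655, 0.323], [0.598, -0.27, 0.755, -1.061], [0.0, 0.0, 0.0, 1.0]]}
scene brass_knob 0.85 [283.4 188.2] [ 0.527 -0.028  0.075]
scene brass_pivot 0.65 [287.  189.5] [ 0.513 -0.013  0.05 ]
scene black_knob 0.79 [181.8 229.7] [ 0.534 -0.195  0.075]
scene brass_cover 0.74 [285.8 190.7] [ 0.515 -0.016  0.05 ]
top {'fx': 493.5425276048526, 'fy': 493.5425276048526, 'cx': 259.62726290111, 'cy': 187.84725370458878, 'view': [[-0.021, -1.0, -0.012, -0.059], [0.998, -0.022, 0.064, -0.538], [-0.065, -0.01, 0.998, -0.785], [0.0, 0.0, 0.0, 1.0]]}
top brass_knob 0.7 [223.  206.6] [ 0.505 -0.015  0.075]
top brass_pivot 0.82 [219.6 217.3] [ 0.49  -0.008  0.05 ]
top brass_cover 0.96 [225.4 211.2] [ 0.499 -0.017  0.05 ]
{'t': 0.5, 'q': array([ 1.09591735,  0.47701719,  0.02237259,  1.55545287, -0.01153114,
        1.10929789, -0.08309227]), 'joint_vel': array([ 3.95764883e-04, -9.36659289e-04,  1.46918313e-03, -3.74762093e-04,
        5.19748484e-05, -1.75193182e-03, -5.33161779e-04]), 'joint_torque': array([-1.82634980e-03, -5.95807743e+01,  1.60457131e+00, -2.81288177e+01,
        1.24457956e-02,  2.58629952e-03,  9.76106662e-06]), 'eef_pos': array([ 0.24208589, -0.63007895,  0.20957346]), 'tool_rot': array([-2.96766357e-05,  9.83231536e-01,  1.82361576e-01,  1.95009233e-05]), 'contact_force': array([-0.4178482 ,  0.71033559,  0.8751506 ]), 'torque': array([0.0044171 , 0.05640882, 0.00718227]), 'grasp_force': 0.0, 'gripper_width': 0.9966775365534788}
```

View pics/scene0.png

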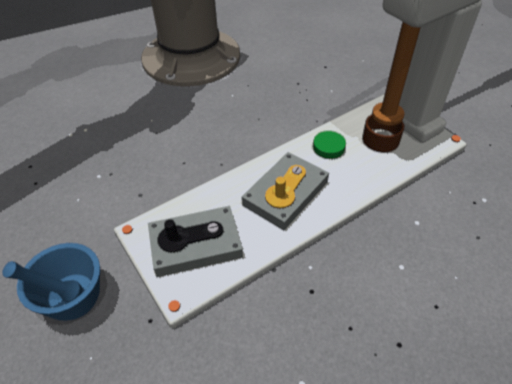

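View pics/top0.png

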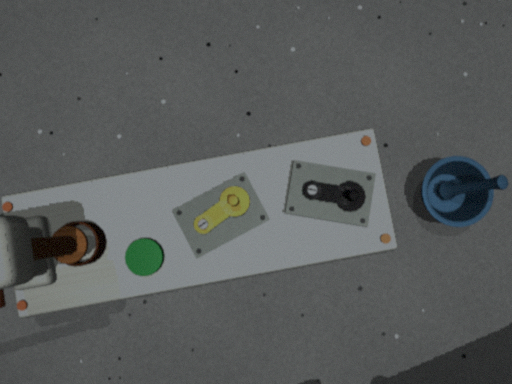

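The scene view shows the brass knob near (280,188) with its screw near (298,171), and the black knob near (171,230). The top view shows the brass knob near (235,201), its screw near (203,223), and the black knob near (350,195). Next I'll triangulate these properly.

Run:
```python
from h import *
t=cv2.imread("pics/top0.png")[160:270,160:390]; s=cv2.imread("pics/scene0.png")[140:280,130:340]
a=cv2.resize(t,(690,330),interpolation=cv2.INTER_CUBIC); b=cv2.resize(s,None,fx=1.9,fy=1.9,interpolation=cv2.INTER_CUBIC)
o=np.zeros((600,700,3),np.uint8); o[:330,:690]=a; o[332:332+b.shape[0],:b.shape[1]]=b[:268]; cv2.imwrite("pics/z0.png",o)
for c in("scene","top"):
  for q in("brass_knob","brass_cover","black_knob"):
    for r in bot.outline_of(c,q)[:1]:
      p=r["pixels"]; ys,xs=np.nonzero(p); print(c,q,r["score"],len(xs),xs.min(),xs.max(),ys.min(),ys.max())
print("pivot top",at_z("top",(203,223),.054),"scene",at_z("scene",(298,171),.054))
print("knobtop top",at_z("top",(235,201),.086),"scene",at_z("scene",(280.5,180.5),.086))
```

```text
scene brass_knob 0.96 998 265 304 165 207
scene brass_cover 0.83 990 265 305 165 207
scene black_knob 0.75 1325 157 221 219 251
top brass_knob 0.61 1312 194 249 186 233
top brass_cover 0.76 1341 194 249 185 232
top black_knob 0.98 1324 302 364 180 210
pivot top [0.48143691 0.01780111 0.054     ] scene [0.48829625 0.0209056  0.054     ]
knobtop top [ 0.51308578 -0.03418271  0.086     ] scene [ 0.52002569 -0.02915626  0.086     ]
```

View pics/z0.png

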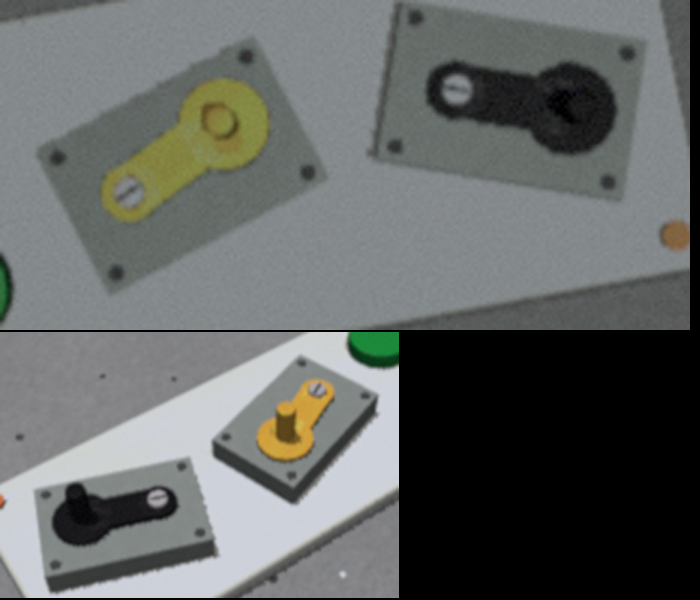

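The zoom shows the brass screw at top px (202.7,223.7) and the disc centre at (235,201). In the scene view the screw is at (296.8,170) and the knob top at (281,180). The cover stands about 7° from shut. The two cameras differ by about 7 mm, so I'll hover first and compare against the gripper.

Emit:
drive_tool(commands=[{"hand": 0.7, "translation": [274, 599, 0], "angular": [0, 0, 1.76]}, {"hand": 0.7, "translation": [274, 599, 0], "angular": [0, 0, 1.76]}, {"hand": 0.7, "translation": [274, 599, 0], "angular": [0, 0, 1.76]}, {"hand": 0.7, "translation": [274, 599, 0], "angular": [0, 0, 1.76]}, {"hand": 0.7, "translation": [274, 599, 0], "angular": [0, 0, 1.76]}, {"hand": 0.7, "translation": [274, 599, 0], "angular": [0, 0, 1.76]}, {"hand": 0.7, "translation": [274, 599, 0], "angular": [0, 0, 1.76]}, {"hand": 0.7, "translation": [274, 599, 0], "angular": [0, 0, 1.76]}, {"hand": 0.7, "translation": [274, 599, 0], "angular": [0, 0, 1.76]}, {"hand": 0.7, "translation": [274, 599, 0], "angular": [0, 0, 1.76]}, {"hand": 0.7, "translation": [274, 599, 0], "angular": [0, 0, 1.76]}, {"hand": 0.7, "translation": [274, 599, 0], "angular": [0, 0, 1.76]}], force=20)

```text
t: 2.3
eef_pos: [0.517, -0.0277, 0.21]
tool_rot: [0.0, 0.484, 0.875, 0.001]
contact_force: [0.2, -0.5, -1.1]
gripper_width: 0.703
grasp_force: 0.0
```

Emit:
drive_tool(commands=[{"hand": 0.7, "translation": [0, 0, -60], "angular": [0, 0, 0]}, {"hand": 0.7, "translation": [0, 0, -105], "angular": [0, 0, 0]}, {"hand": 0.7, "translation": [0, 0, -105], "angular": [0, 0, 0]}, {"hand": 0.7, "translation": [0, 0, -105], "angular": [0, 0, 0]}])

```text
t: 2.8
eef_pos: [0.5171, -0.0317, 0.1061]
tool_rot: [0.001, 0.486, 0.874, 0.0]
contact_force: [-0.0, 1.3, 0.2]
gripper_width: 0.699
grasp_force: 0.0
```

Run:
```python
from h import *
o=bot.get_obs();p=o["eef_pos"];print(p,o["q"],o["tool_rot"])
from scipy.spatial.transform import Rotation as Ro
w,x,y,z=o["tool_rot"];R=Ro.from_quat([x,y,z,w]).as_matrix();print(R[:,1])
out=[]
for c,(r,q) in {"scene":(90,230),"top":(130,180)}.items():
    im=bot.read_camera(c)[:,:,::-1].copy()
    tip=proj(c,p+R@[0,0,.010]); print(c,tip,proj(c,np.r_[.516,-.031,.086]))
    im=cv2.resize(im[r:r+140,q:q+100] if c=="scene" else im[r:r+140,q-20:q+80],None,fx=4,fy=4,interpolation=cv2.INTER_CUBIC); out.append(im)
cv2.imwrite("pics/z1.png",np.hstack(out))
```

```text
[ 0.51707689 -0.0316532   0.10613706] [ 0.40146578  0.40804604 -0.56345212  1.99467917  0.29560961  0.81684657
  0.22587613] [8.46731738e-04 4.86320041e-01 8.73780281e-01 3.47603763e-04]
[0.84987314 0.52698539 0.00143102]
scene [278.31802387 175.23535384] [278.21933636 179.15105967]
top [232.79617327 198.03534504] [232.81961972 199.08188861]
```

View pics/z1.png

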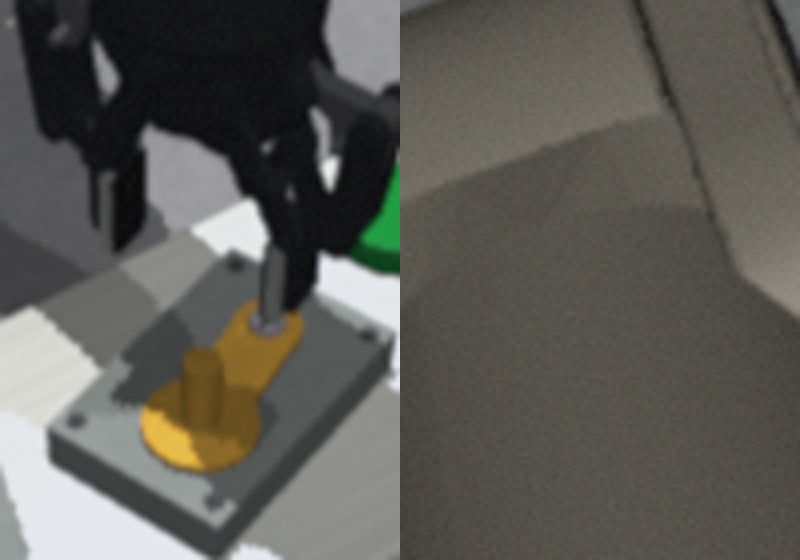

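The scene crop shows the knob top at about (281,179) and the fingertips at (261,152) and (303,167), with the knob centred between them. The tips look higher than computed, so I'll descend in part and check again.

Emit:
drive_tool(commands=[{"hand": 0.7, "translation": [0, 0, -15], "angular": [0, 0, 0]}, {"hand": 0.7, "translation": [0, 0, -25], "angular": [0, 0, 0]}, {"hand": 0.7, "translation": [0, 0, -25], "angular": [0, 0, 0]}])

```text
t: 3.28
eef_pos: [0.5152, -0.0311, 0.0786]
tool_rot: [-0.001, 0.486, 0.874, -0.0]
contact_force: [-0.4, 0.3, 0.1]
gripper_width: 0.701
grasp_force: 0.0
```

Run:
```python
from h import *
o=bot.get_obs();print(o["eef_pos"],o["contact_force"])
im=bot.read_camera("scene")[:,:,::-1]
cv2.imwrite("pics/z2.png",cv2.resize(im[110:230,220:340],None,fx=5,fy=5,interpolation=cv2.INTER_CUBIC))
```

```text
[ 0.5151765  -0.03114556  0.07855528] [-0.40260429  0.26736813  0.12403423]
```

View pics/z2.png

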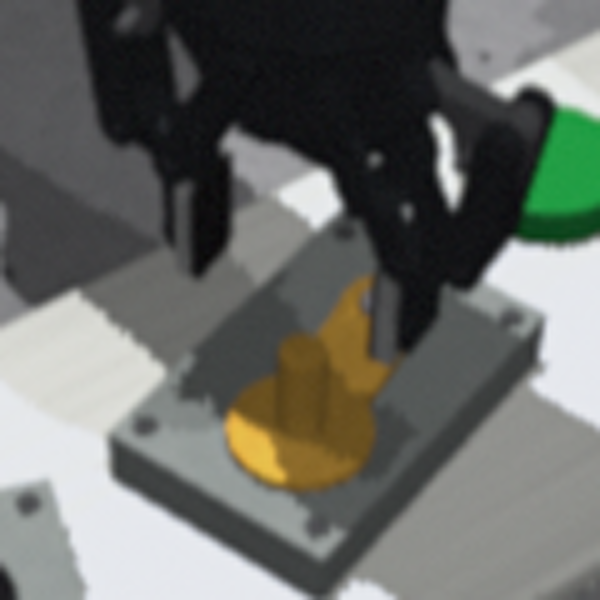

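The tips are now at about (260,165) and (301,180), and the knob top is at (281,179). I'll narrow the jaws without touching the knob and check how they line up.

Emit:
drive_tool(commands=[{"hand": 0.4, "translation": [0, 0, -5], "angular": [0, 0, 0]}, {"hand": 0.4, "translation": [0, 0, -5], "angular": [0, 0, 0]}, {"hand": 0.4, "translation": [0, 0, -5], "angular": [0, 0, 0]}])

```text
t: 3.7
eef_pos: [0.5162, -0.0311, 0.0747]
tool_rot: [0.0, 0.486, 0.874, 0.0]
contact_force: [0.5, -0.5, 0.2]
gripper_width: 0.399
grasp_force: 0.0
```

Run:
```python
from h import *
o=bot.get_obs();print(o["eef_pos"],o["contact_force"])
for c,(r,q) in {"scene":(110,220),}.items():
  im=bot.read_camera(c)[:,:,::-1]
  cv2.imwrite("pics/z3.png",cv2.resize(im[r:r+120,q:q+120],None,fx=5,fy=5,interpolation=cv2.INTER_CUBIC))
for z in (.065,.075,.085,.1):
  print(z,at_z("scene",(260,165),z),at_z("scene",(301,180),z))
```

```text
[ 0.51617101 -0.0310873   0.07469127] [ 0.4822906  -0.50509277  0.20271606]
0.065 [ 0.4577202 -0.0341296  0.065    ] [0.51666296 0.00996651 0.065     ]
0.075 [ 0.46658763 -0.03830683  0.075     ] [0.52440006 0.00494366 0.075     ]
0.085 [ 0.47545506 -0.04248406  0.085     ] [ 5.32137165e-01 -7.91844176e-05  8.50000000e-02]
0.1 [ 0.4887562 -0.0487499  0.1      ] [ 0.54374282 -0.00761345  0.1       ]
```

View pics/z3.png

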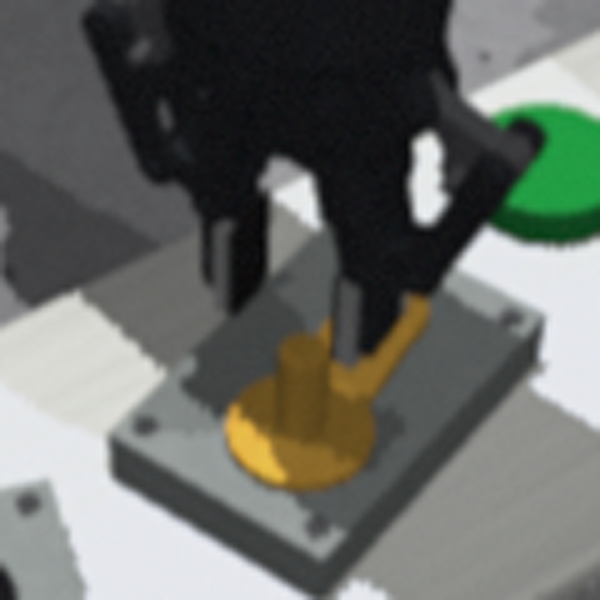

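The knob still isn't visibly between the pads. The tips are at about (267,172) and (291,182) and the knob top is at (281,179). Closing gently will show whether it is captured.

Emit:
drive_tool(commands=[{"hand": 0.0, "translation": [0, 0, 0], "angular": [0, 0, 0]}, {"hand": 0.0, "translation": [0, 0, 0], "angular": [0, 0, 0]}, {"hand": 0.0, "translation": [0, 0, 0], "angular": [0, 0, 0]}, {"hand": 0.0, "translation": [0, 0, 0], "angular": [0, 0, 0]}, {"hand": 0.0, "translation": [0, 0, 0], "angular": [0, 0, 0]}], force=20)

```text
t: 4.38
eef_pos: [0.5161, -0.0311, 0.0746]
tool_rot: [-0.0, 0.486, 0.874, 0.0]
contact_force: [-0.4, 0.4, -0.8]
gripper_width: -0.001
grasp_force: 0.0
```

Run:
```python
from h import *
o=bot.get_obs();print(o["eef_pos"],o["contact_force"],o["gripper_width"],o["grasp_force"])
a=bot.read_camera("scene")[:,:,::-1][60:240,170:370]; b=bot.read_camera("top")[:,:,::-1][120:270,150:350]
a=cv2.resize(a,(400,360),interpolation=cv2.INTER_CUBIC);b=cv2.resize(b,(400,300),interpolation=cv2.INTER_CUBIC)
b=np.vstack([b,np.zeros((60,400,3),np.uint8)])
cv2.imwrite("pics/z4.png",np.hstack([a,b]))
```

```text
[ 0.51607369 -0.03111743  0.07461261] [-0.35370175  0.42634978 -0.78112321] -0.0013497072365288721 0.0
```

View pics/z4.png

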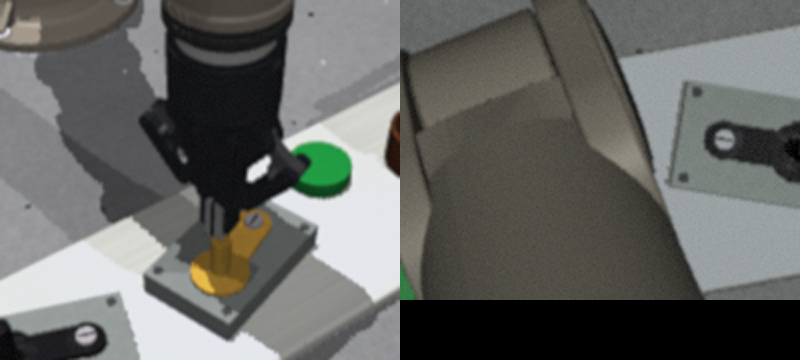

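The fingers closed fully without catching the knob. The shut tip is at about (280,177), right at the knob-top pixel (281,179). A close-up should show which is in front.

Run:
```python
from h import *
im=bot.read_camera("scene")[:,:,::-1]
cv2.imwrite("pics/z5.png",cv2.resize(im[145:215,245:325],None,fx=7.5,fy=7.5,interpolation=cv2.INTER_CUBIC))
for z in (.06,.07,.08,.09,.1,.12): print(z,proj("scene",np.r_[.516,-.031,z]))
# triangulate knob top & screw from both views
for n,ps,pt in (("knob",(280.8,179.2),(233.7,200)),("screw",(296.8,170),(202.7,223.7))):
  (o1,d1),(o2,d2)=ray("scene",ps),ray("top",pt); print(o1,o2)
  s=np.linalg.lstsq(np.c_[d1,-d2],o2-o1,rcond=None)[0]; print(n,o1+d1*s[0],o2+d2*s[1])
```

```text
0.06 [277.84428792 190.31319529]
0.07 [277.98601565 186.0951158 ]
0.08 [278.13087458 181.7838461 ]
0.09 [278.27896962 177.37626338]
0.1 [278.43041046 172.86910379]
0.12 [278.74379352 163.54224399]
[ 0.92012701 -0.25195815  0.58646664] [ 0.48452889 -0.07876027  0.81672253]
knob [ 0.51701384 -0.02704297  0.08498059] [ 0.51466954 -0.03218973  0.08455672]
[ 0.92012701 -0.25195815  0.58646664] [ 0.48452889 -0.07876027  0.81672253]
screw [0.48200074 0.02236617 0.04982349] [0.4803438  0.0188665  0.04938727]
```

View pics/z5.png

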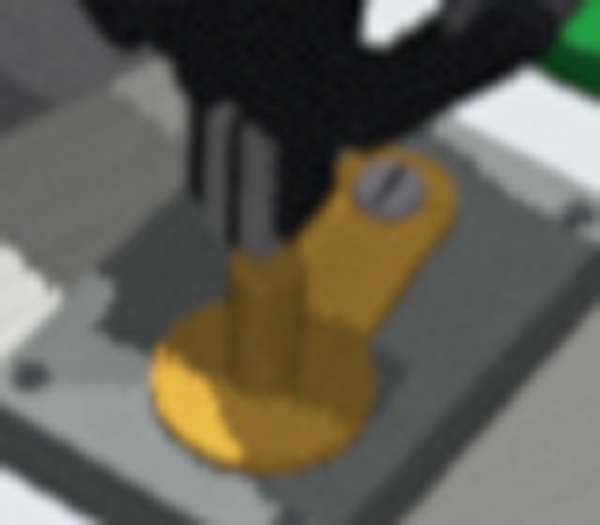

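The fingertips cover the knob's top, so they are above it, about 10 mm up. The knob triangulates to (0.516, -0.030, 0.085), directly below. The fingers therefore sit about 33 mm higher than the reported TCP implies. I'll open and descend in small, force-checked steps.

Emit:
drive_tool(commands=[{"hand": 0.6, "translation": [0, 0, 0], "angular": [0, 0, 0]}, {"hand": 0.6, "translation": [0, 0, 0], "angular": [0, 0, 0]}, {"hand": 0.6, "translation": [0, 0, 0], "angular": [0, 0, 0]}, {"hand": 0.6, "translation": [0, 0, -4], "angular": [0, 0, 0]}, {"hand": 0.6, "translation": [0, 0, -8], "angular": [0, 0, 0]}, {"hand": 0.6, "translation": [0, 0, -12], "angular": [0, 0, 0]}, {"hand": 0.6, "translation": [0, 0, -12], "angular": [0, 0, 0]}])

```text
t: 5.4
eef_pos: [0.5157, -0.0311, 0.0621]
tool_rot: [-0.0, 0.486, 0.874, -0.0]
contact_force: [0.1, 0.5, 0.3]
gripper_width: 0.595
grasp_force: 0.0
```

Emit:
drive_tool(commands=[{"hand": 0.6, "translation": [0, 0, -3], "angular": [0, 0, 0]}, {"hand": 0.6, "translation": [0, 0, -3], "angular": [0, 0, 0]}])

```text
t: 5.65
eef_pos: [0.516, -0.0311, 0.0594]
tool_rot: [-0.0, 0.486, 0.874, -0.0]
contact_force: [-0.6, -0.5, 0.1]
gripper_width: 0.603
grasp_force: 0.0
```

Emit:
drive_tool(commands=[{"hand": 0.6, "translation": [0, 0, -3], "angular": [0, 0, 0]}, {"hand": 0.6, "translation": [0, 0, -3], "angular": [0, 0, 0]}])

```text
t: 5.9
eef_pos: [0.5159, -0.0311, 0.0564]
tool_rot: [-0.0, 0.486, 0.874, -0.0]
contact_force: [-0.1, 0.7, -0.2]
gripper_width: 0.602
grasp_force: 0.0
```

Run:
```python
from h import *
o=bot.get_obs();print(o["eef_pos"],o["contact_force"])
im=bot.read_camera("scene")[:,:,::-1]
cv2.imwrite("pics/z6.png",cv2.resize(im[125:225,225:335],None,fx=5.5,fy=5.5,interpolation=cv2.INTER_CUBIC))
```

```text
[ 0.51590595 -0.03111803  0.05639893] [-0.06508865  0.68172547 -0.22512903]
```

View pics/z6.png

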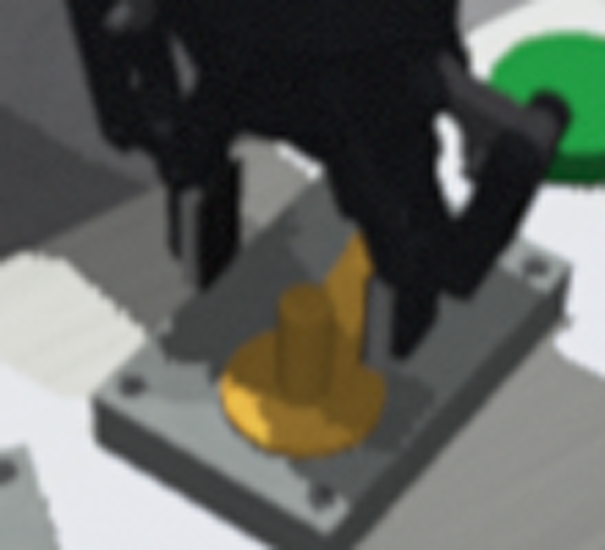

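The tips are at about (263,177) and (298,190), straddling the knob, whose top is at (280,178). They still look about level with the knob's top and nothing is touching, so I'll go 18 mm lower in steps.

Emit:
drive_tool(commands=[{"hand": 0.6, "translation": [0, 0, -4], "angular": [0, 0, 0]}, {"hand": 0.6, "translation": [0, 0, -8], "angular": [0, 0, 0]}, {"hand": 0.6, "translation": [0, 0, -8], "angular": [0, 0, 0]}])

```text
t: 6.32
eef_pos: [0.5157, -0.0311, 0.0481]
tool_rot: [-0.0, 0.486, 0.874, -0.0]
contact_force: [-0.5, -0.0, -0.9]
gripper_width: 0.598
grasp_force: 0.0
```

Emit:
drive_tool(commands=[{"hand": 0.6, "translation": [0, 0, -3], "angular": [0, 0, 0]}, {"hand": 0.6, "translation": [0, 0, -5], "angular": [0, 0, 0]}, {"hand": 0.6, "translation": [0, 0, -5], "angular": [0, 0, 0]}])

```text
t: 6.7
eef_pos: [0.516, -0.0311, 0.0434]
tool_rot: [-0.0, 0.486, 0.874, -0.0]
contact_force: [-0.6, -0.3, 1.5]
gripper_width: 0.596
grasp_force: 0.0
```

Emit:
drive_tool(commands=[{"hand": 0.6, "translation": [0, 0, -3], "angular": [0, 0, 0]}, {"hand": 0.6, "translation": [0, 0, -5], "angular": [0, 0, 0]}, {"hand": 0.6, "translation": [0, 0, -5], "angular": [0, 0, 0]}])

```text
t: 7.08
eef_pos: [0.5159, -0.0311, 0.0384]
tool_rot: [-0.0, 0.486, 0.874, -0.0]
contact_force: [-0.9, -0.1, 0.0]
gripper_width: 0.606
grasp_force: 0.0
```

Emit:
drive_tool(commands=[{"hand": 0.0, "translation": [0, 0, 0], "angular": [0, 0, 0]}, {"hand": 0.0, "translation": [0, 0, 0], "angular": [0, 0, 0]}, {"hand": 0.0, "translation": [0, 0, 0], "angular": [0, 0, 0]}, {"hand": 0.0, "translation": [0, 0, 0], "angular": [0, 0, 0]}, {"hand": 0.0, "translation": [0, 0, 0], "angular": [0, 0, 0]}], force=20)

```text
t: 7.7
eef_pos: [0.5165, -0.0311, 0.0388]
tool_rot: [0.0, 0.486, 0.874, 0.0]
contact_force: [0.8, -0.4, 1.0]
gripper_width: 0.175
grasp_force: 21.3
```

The grip holds: the opening is 0.175, about 15 mm, at 21 N. Now I'll swing the knob about the pivot, turning the tool with it.

Emit:
drive_tool(commands=[{"hand": 0.0, "translation": [5.8, 4.5, 0], "angular": [0, 0, 0.122]}, {"hand": 0.0, "translation": [11.0, 9.6, 0], "angular": [0, 0, 0.244]}, {"hand": 0.0, "translation": [15.6, 15.3, 0], "angular": [0, 0, 0.367]}, {"hand": 0.0, "translation": [19.4, 21.6, 0], "angular": [0, 0, 0.489]}, {"hand": 0.0, "translation": [22.5, 28.2, 0], "angular": [0, 0, 0.611]}, {"hand": 0.0, "translation": [24.7, 35.2, 0], "angular": [0, 0, 0.733]}])

```text
t: 8.45
eef_pos: [0.5416, 0.0037, 0.0388]
tool_rot: [0.001, 0.139, 0.99, -0.0]
contact_force: [1.5, -1.1, 0.9]
gripper_width: 0.178
grasp_force: 21.4
```

Emit:
drive_tool(commands=[{"hand": 0.0, "translation": [1.3, 7.2, 0], "angular": [0, 0, 0.122]}, {"hand": 0.0, "translation": [1.7, 14.5, 0], "angular": [0, 0, 0.244]}, {"hand": 0.0, "translation": [1.3, 21.9, 0], "angular": [0, 0, 0.367]}, {"hand": 0.0, "translation": [0, 29.1, 0], "angular": [0, 0, 0.489]}, {"hand": 0.0, "translation": [-2.2, 36.0, 0], "angular": [0, 0, 0.611]}, {"hand": 0.0, "translation": [-5.3, 42.7, 0], "angular": [0, 0, 0.733]}, {"hand": 0.0, "translation": [-5.3, 42.7, 0], "angular": [0, 0, 0.733]}])

```text
t: 9.32
eef_pos: [0.5364, 0.0478, 0.0389]
tool_rot: [0.001, -0.224, 0.975, 0.001]
contact_force: [3.8, 3.2, -1.5]
gripper_width: 0.18
grasp_force: 21.2
```

Emit:
drive_tool(commands=[{"hand": 0.5, "translation": [0, 0, 0], "angular": [0, 0, 0]}, {"hand": 0.5, "translation": [0, 0, 0], "angular": [0, 0, 0]}, {"hand": 0.5, "translation": [0, 0, 0], "angular": [0, 0, 0]}, {"hand": 0.5, "translation": [0, 0, 20], "angular": [0, 0, 0]}, {"hand": 0.5, "translation": [0, 0, 60], "angular": [0, 0, 0]}, {"hand": 0.5, "translation": [0, 0, 120], "angular": [0, 0, 0]}, {"hand": 0.5, "translation": [-40, -60, 150], "angular": [0, 0, 0]}, {"hand": 0.5, "translation": [-40, -120, 170], "angular": [0, 0, 0]}, {"hand": 0.5, "translation": [-40, -180, 170], "angular": [0, 0, 0]}, {"hand": 0.5, "translation": [-40, -240, 170], "angular": [0, 0, 0]}, {"hand": 0.5, "translation": [-40, -300, 170], "angular": [0, 0, 0]}, {"hand": 0.5, "translation": [-40, -300, 170], "angular": [0, 0, 0]}])

```text
t: 10.82
eef_pos: [0.4943, -0.259, 0.2092]
tool_rot: [-0.0, -0.219, 0.976, -0.001]
contact_force: [0.5, 0.2, -1.0]
gripper_width: 0.499
grasp_force: 0.0
```

Run:
```python
from h import *
o=bot.get_obs();print(o["t"],o["eef_pos"],o["contact_force"])
a=bot.read_camera("scene")[:,:,::-1][120:290,140:340]; b=bot.read_camera("top")[:,:,::-1][130:280,150:390]
a=cv2.resize(a,(400,340));b=cv2.resize(b,(400,250)); b=np.vstack([b,np.zeros((90,400,3),np.uint8)])
cv2.imwrite("pics/z7.png",np.hstack([a,b]))
```

```text
10.825 [ 0.49425321 -0.2589618   0.20916607] [ 0.52643653  0.23545688 -0.97226735]
```

View pics/z7.png

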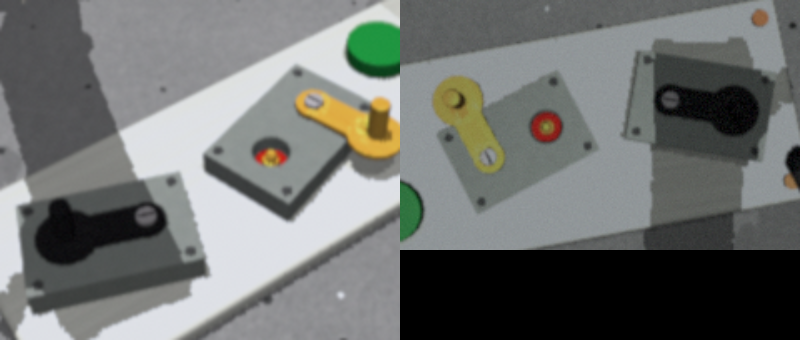

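In the top view the brass cover has swung about a quarter turn, with its knob at (453,98) and screw at (488,157). The red grease port at (546,127) is fully open. The black cover is still shut, and the gripper is clear of everything.

```bash
python3 -c "
from station import bot
print(bot.hand_in())"
```

```text
the job is handed in; nothing more can be done
None
```

The brass cover is swung about a quarter turn and left there, the grease port is wholly open, the black cover is still shut, and the job was handed in at about 11 s.

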